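# Load the press chute and push a brass cap home against the gate

### The job

Get the next part ready at the press. First slide the chute's gate fully shut by its red knob; then take the brass cap from the wooden tray, stand it in the upper part of the chute and let go; then push it down the chute from behind, feeling for the gate's rubber stop, until it rests pressed against the stop, gently, because a hard push bends the gate. Leave the other parts and tools where they are.

Things in the scene. Friction and masses are not known exactly. Their poses are not given: they have to be found in the camera images.
- chute: Open aluminium chute bolted to a green bench press. Origin: on the channel floor, on its centre line, in the plane of the shut gate's uphill face. +y runs UP the slope (14 deg) along the channel, +z square to its floor, +x across it, away from the gate's knob. Channel 47 mm wide, 300 mm long; walls 8 mm high, 4 mm thick, flared above y = 270. Press ram over y = -70 and below.
- load_point (a point): Point on the channel floor, on its centre line, 215 mm up the slope from the chute's origin: a free place to stand a cap (axes as the chute's). Nothing but the low walls is near it. A cap stays where it is put in the chute; it does not slide down by itself.
- cover (a point): Centre line of the chute, on top of the clear hold-down plate over its lower end (x = -30 to 43, y = -17 to +42 mm in the chute's frame; underside 48, top 52 mm above the channel floor), carried by a steel block beyond the +x wall (x = 27 to 44, y = -17 to +10 mm). A cap slides under it and cannot be put in there from above. Push a cap at about half its height, square to the floor, or it tips.
- leaf_clamp (a point): Top of the block (12 x 24 mm) on the +x wall, 36 mm above the channel floor, that clamps a copper leaf spring (10 to 28 mm above the floor). The leaf slants from here into the channel down to y = 25 mm, where it stands 8 mm in from the wall. It begins to press on a cap when the cap's axis is some 80 mm from the chute's origin and brakes it with 3 to 10 N from there to the stop.
- gate: Slide gate: steel plate 6 mm thick, 36 mm high, sliding along the chute's x. Origin at the knob, at floor height in the plate's uphill face; axes as the chute's. Its x in the chute's frame is -118 mm when open, -68 mm when fully shut (hard stop); starts 0 to 12 mm from open. Slides at about 3 N, stays where left (guide rails level with the chute wall, x = -57 to -27). It bends if a cap is forced against it with over 15 N.
- knob (a point): Centre of the red plastic knob that stands up at the gate's outer end: 18 mm diameter, 18 mm tall (34 to 52 mm above the channel floor), on a steel stem of 16 mm diameter below it. Axes as the chute's. Push it towards +x to shut the gate.
- stop_screw (a point): Where the adjusting screw passes through the gate, 24 mm above the channel floor, mid channel when the gate is shut. It carries the stop, a black rubber pad 24 mm wide (11 to 37 mm above the floor). The pad's face stands 6 to 39 mm uphill of the gate's plate: its setting differs each time and no reading gives it. It is sprung: it yields 2 mm at 1 to 1.5 N, then is solid.
- cap: The brass cap: a drawn brass shell with a closed top, a plain upright cylinder 44 mm in diameter and 45 mm tall, about 0.08 to 0.16 kg. Origin: centre of its underside, z along its axis. It stands in the wooden tray in one of three places 90 mm apart.
- tray: Low wooden parts tray, 300 x 116 mm, rim 20 mm high, walls and floor 6 mm thick; origin under its centre, x along its length. Fixed.
- steel_cap: Dark steel cap of the same size as the brass cap, in the tray. Leave it alone.
- insulator: White ceramic insulator of the same size as the brass cap, in the tray. Leave it alone.
- lamp: Brass table lamp without its chimney, 92 mm wide, 228 mm tall. Leave it alone. Origin under its centre.
- oilcan: Dark oil can with a thin spout, 84 mm wide, 165 mm tall. Leave it alone. Origin under its centre.
- tin: Small yellow tin with a white lid and label, 66 mm wide, 75 mm tall. Leave it alone. Origin under its centre.
- screwdriver: Screwdriver with a red handle, lying on the bench. Leave it alone.
- brush: Brush with a wooden handle, lying on the bench. Leave it alone.
Mind the look-alikes: they are no part of the job. Several things have the shape of the cap; the one meant has the colours described above.

How it is judged (in metres and radians):
On the way, in this order (a step that is already met when the one before it is completed fails the run):
1. the gate is slid fully shut (within 2.5 mm) while the cap is not yet in the chute (x of gate in the frame of chute above -0.0705 m and horizontal distance between cap and chute above 0.12 m), for 0.2 s.
2. the brass cap stands let go on the floor of the upper chute, its axis 110 to 290 mm up from the gate (x of cap in the frame of chute between -0.008 and 0.008 m and z of cap in the frame of chute between -0.004 and 0.004 m and angle between the z axis of cap and the z axis of chute, either way round below 0.12 rad and y of cap in the frame of chute between 0.11 and 0.29 m and contact force between the fingers and cap below 0.1 N), for 0.1 s.
At the end, for the whole second after the job is handed in: The gate is fully shut (within 2.5 mm) and the brass cap stands flat on the channel floor (within 0.12 rad and 4 mm), at rest, its axis 20 to 66 mm up the chute from the chute's origin, in contact with the gate's stop: the sprung pad bears on it with over 0.3 N (x of cap in the frame of chute between -0.008 and 0.008 m and z of cap in the frame of chute between -0.004 and 0.004 m and angle between the z axis of cap and the z axis of chute, either way round below 0.12 rad and x of gate in the frame of chute above -0.0705 m and y of cap in the frame of chute between 0.02 and 0.066 m and contact force between cap and gate above 0.3 N and linear speed of cap below 0.01 m/s); the robot touches nothing.
It fails at once if the cap is forced against the gate's stop with more than 15 N (contact force between cap and gate above 15 N).
It fails at once if another part or tool is moved by more than 20 mm (distance of any of steel_cap, insulator, lamp, oilcan, tin, screwdriver, brush from where it was at the start of the episode above 0.02 m).
It also fails if it takes over 69 s, if anything falls off the work surface, if the arm or the gripper's body presses on something with over 40 N, if the wrist force passes 120 N, or if a joint passes its speed limit or range.

### The arm

A 6-joint arm with a two-finger parallel gripper is mounted at the origin on the work surface. World frame = base frame: x ahead of the robot, y to its left, z up, the work surface at z = 0. Lengths are in m, angles in degrees, forces in N, time in s.
With the tool pointing down it reaches from about 0.35 to 0.875 m from the base axis. Payload 4.2 kg.
Tool frame: the origin (TCP) lies between the finger pads; the fingertips stand 11 mm ahead of it and the grasp point (between the pads) lies 8 mm behind it; z points along the fingers, y is the direction in which the jaws open and shut (so a half turn about z gives the same grasp; the last joint's range is limited). The gripper opens to 87 mm and grips with 3 to 60 N. Pads are 19 mm wide; open, the fingers measure 117 mm over their backs; the gripper's body (75 mm by 190 mm) begins 51 mm behind the grasp point.
Start: joints at [-52.85, 22.042, 0.453, 0, -68.411, -14.817], TCP at [0.238, -0.578, 0.234] pointing down, gripper open.
Joint ranges: [-179.83, 179.83], [-69.29, 118.12], [-61.27, 80.66], [-181.25, 117.63], [-171.15, -9.14], [-177.46, 177.46]. Speed limits (degrees/s): [159.86, 159.86, 180, 180, 180, 180].

### API

Orientations are given as a 3x3 rotation matrix whose columns are the frame's x, y, z axes.
In Python, from station import sense, capture, get_calibration, finish_job, search_frame, cut_out gives the robot as it stands.
- The arm moves only by the tool arm_command, never from a script. Its argument "rows" is a list of rows, each an object with "fingers": the opening in per cent of the stroke, from 0 (shut) to 100 (fully open); "travel": the shift along the tool's x, y, z in cm, a list of three; "roll": the turn about the tool's z in degrees. A call has 1 to 10 rows; each row is the pose to reach, as a shift and turn from the pose commanded when the call began, along the tool's axes at that moment; what a row does not reach only later rows make up. A row lasts 1/10 s, in which the tool goes at most 50 mm and 8.59 degrees, less where a joint would pass 70% of its speed; a pose out of reach is approached as far as the arm can. A call with a gripper value outside its range is refused whole. The fingers move at their own pace and stop on an object; the grip force is fixed at half the most. Time passes only in rows, so rows that repeat a pose let the fingers close. It gives the time, the measured TCP pose, the force and the opening at its end, in the units of the state.
- sense(): the state, without advancing time (a new reading comes with each control period).
- capture(name): name is "side" or "top"; returns (picture, depth): 400x640x3 uint8, red, green, blue; 400x640 float32, m along the optical axis (not along the pixel's ray), 0 where there is no reading.
- get_calibration(name): a dict with "fov_y" (degrees; the focal length in pixels is half the picture's height over the tangent of half this angle, whatever the lens; pixels are square), "cx", "cy" (the principal point, pixels), "origin" and "attitude" of the camera in the world. Camera axes: x right, y down, z forward; pixel columns grow to the right and rows downward; lengths in m; the calibration is good to about 2 mm. A picture is of the moment at which its call begins. get_calibration takes no time and is no camera call.
- finish_job(): hands the job in, once; it reports no verdict.
Trained networks look in the newest picture that a camera, given by its name, has taken for a name from the list of things; names that differ only in an ending like _2 or _b are one class to them, and where a whole thing is asked for, a point or a joint stands for the part that bears it (a point fixed in the world has none). Each returns a list of dicts, best first, with "p" (0 to 1); they miss things now and then, are a little off and sometimes report something else, mostly with a low value. They report only what shows in the picture. A call takes as long as a camera call. They do not tell look-alikes from the thing itself.
- search_frame(camera, label): "position" ([x, y, z] in m, in world coordinates, good to about 4 mm: the middle of the surface that is visible of it).
- cut_out(camera, label): "mask" (400x640 bool, what is visible of it).
The state is a dict: "time_s": time; "joints": joint angles; "joint_velocities": joint speeds; "effort": joint torques, N m; "tcp_pos": TCP position; "ee_rot": TCP orientation; "wrist_force": force on the tool from outside, world axes, zero at the start; "moment": the same for the moment, N m; "gripper_width": opening from 0.0 (shut) to 1.0 (fully open).
Only numpy, scipy, OpenCV 4.12 (cv2) and the standard library are available. Lean on these libraries where they do the work, as an engineer would, in place of code of your own. Each camera call takes 0.05 s, during which the arm holds its last target. There are 200 camera calls.

## Working session

There is one attempt and no reset: what is moved stays moved. The work goes in short steps, Python scripts to look and compute and a tool call to move; the robot and the scene stay as the last step left them, time stands still between calls to the robot, and variables do not carry over. Pictures are saved under pics/ and viewed, about 8 in all and at most 12, crops included, and the job is handed in when it is done.

Besides the shell and the picture viewer there is one more tool, called after "Request:" in YAML: its name, and indented under it one key for each argument. arm_command: Moves the arm, as the interface text tells. Its arguments: {"type":"object","properties":{"rows":{"type":"array","items":{"type":"object","properties":{"fingers":{"type":"number"},"travel":{"type":"array","items":{"type":"number"}},"roll":{"type":"number"}}}}},"required":["rows"]}

```bash
ls; mkdir -p pics; cat > h.py <<'E'
import numpy as np, cv2
from station import sense, capture, get_calibration, search_frame, cut_out
def cal(n):
    c=get_calibration(n); f=200/np.tan(np.radians(c['fov_y'])/2)
    return f,c['cx'],c['cy'],np.array(c['origin']),np.array(c['attitude'])
def cloud(n,d):
    f,cx,cy,o,R=cal(n); v,u=np.mgrid[:400,:640]
    return np.stack([(u-cx)/f*d,(v-cy)/f*d,d],-1)@R.T+o
def save(p,im): cv2.imwrite('pics/'+p,im[:,:,::-1])
E
python3 - <<'E'
from h import *
s=sense(); print(s['time_s'],s['tcp_pos'],s['ee_rot'],s['wrist_force'])
ims=[]
for n in ('side','top'):
    im,d=capture(n); np.savez(f'{n}0.npz',im=im,d=d); save(f'{n}0.png',im); print(n,get_calibration(n))
    for l in ('chute','knob','gate','cap','tray','leaf_clamp','cover','stop_screw','load_point'):
        try: print(l,[(np.round(r['position'],3).tolist(),round(r['p'],2)) for r in search_frame(n,l)][:4])
        except Exception as e: print(l,e)
E
```

```text
pics
0.0 [ 0.237286   -0.57757208  0.23245659] [[-9.25060001e-01 -3.79819923e-01 -9.06179102e-04]
 [-3.79820994e-01  9.25057885e-01  1.98046629e-03]
 [ 8.60475680e-05  2.17623600e-03 -9.99997628e-01]] [ 0.92023072 -0.68689171 -0.31528048]
side {'fov_y': 46.592570441611215, 'cx': 318.14742952998597, 'cy': 197.97223025939638, 'origin': array([0.40657084, 1.00649109, 1.09498903]), 'attitude': array([[-0.99118846, -0.10411585,  0.08188606],
       [-0.13138438,  0.69418123, -0.70770796],
       [ 0.01683986, -0.71223051, -0.70174363]])}
chute [([0.615, -0.085, 0.09], 0.93)]
knob [([0.531, -0.158, 0.076], 0.77), ([0.429, 0.046, 0.022], 0.39)]
gate [([0.531, -0.157, 0.074], 0.82)]
cap [([0.611, 0.507, 0.047], 0.93), ([0.746, 0.216, 0.039], 0.83), ([0.605, 0.303, 0.055], 0.82), ([0.57, 0.436, 0.047], 0.53)]
tray [([0.508, 0.294, 0.007], 0.61), ([0.53, -0.158, 0.076], 0.4)]
leaf_clamp [([0.606, -0.086, 0.092], 0.72)]
cover [([0.613, -0.084, 0.088], 0.92), ([0.261, 0.415, 0.075], 0.6)]
stop_screw [([0.527, -0.156, 0.073], 0.77), ([0.507, 0.294, 0.011], 0.75), ([0.418, 0.288, 0.052], 0.73), ([
[... 212 characters left out ...]
 'attitude': array([[ 0.01623843, -0.99515218,  0.09699713],
       [-0.99984279, -0.01547049,  0.00866409],
       [-0.00712149, -0.09712257, -0.99524695]])}
chute [([0.616, -0.053, 0.099], 0.87)]
knob [([0.259, 0.389, 0.076], 0.61), ([0.542, -0.158, 0.08], 0.52)]
gate [([0.54, -0.157, 0.084], 0.77), ([0.427, 0.272, 0.053], 0.56), ([0.609, 0.289, 0.053], 0.44)]
cap [([0.566, 0.421, 0.047], 0.75), ([0.746, 0.205, 0.041], 0.72), ([0.606, 0.288, 0.052], 0.65), ([0.614, 0.496, 0.045], 0.59)]
tray [([0.511, 0.283, 0.009], 0.59)]
leaf_clamp [([0.616, -0.059, 0.096], 0.82)]
cover [([0.615, -0.058, 0.092], 0.86)]
stop_screw [([0.543, -0.154, 0.08], 0.56)]
load_point [([0.615, -0.058, 0.097], 0.56)]
```

View pics/side0.png

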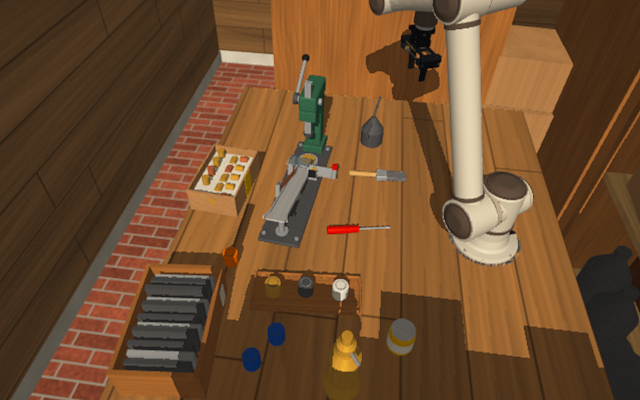

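View pics/top0.png

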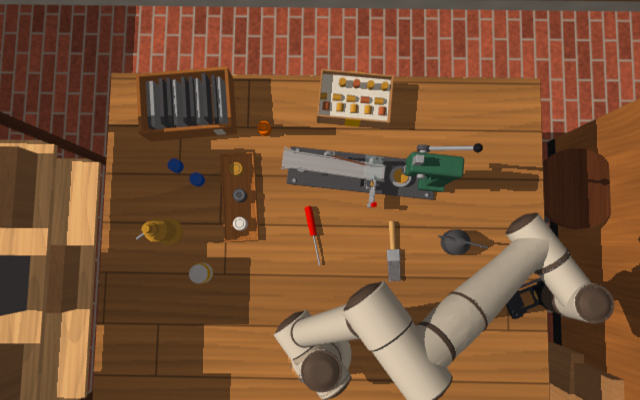

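The side view shows the brass cap at (272,287), with the steel cap and the white insulator beside it. The red knob is at (336,168), and the chute runs from (275,225) to (315,165). In the top view the brass cap is at (237,169), the knob at (374,204), and the chute runs from (283,158) to (380,168). Next I'll fit the chute frame from depth.

```bash
cat > fit.py <<'E'
from h import *
A={n:np.load(n+'0.npz') for n in('side','top')}
P={n:cloud(n,A[n]['d']) for n in A}
C=np.concatenate([P[n][A[n]['d']>0].reshape(-1,3) for n in P]); col=np.concatenate([A[n]['im'][A[n]['d']>0] for n in P]); src=np.concatenate([np.full((A[n]['d']>0).sum(),i) for i,n in enumerate(P)])
E
cat > a.py <<'E'
from fit import *
# chute floor: ROI x .54-.72, y -0.05..0.2, z>0.05
m=(C[:,0]>.56)&(C[:,0]<.74)&(C[:,1]>.0)&(C[:,1]<.25)&(C[:,2]>.05)&(C[:,2]<.25)
Q=C[m];s=src[m]
print(len(Q),np.bincount(s),Q.min(0),Q.max(0))
rng=np.random.default_rng(0);best=None
for i in range(2000):
    a=Q[rng.choice(len(Q),3,False)]; n=np.cross(a[1]-a[0],a[2]-a[0]); L=np.linalg.norm(n)
    if L<1e-9: continue
    n/=L*np.sign(n[2]); k=abs((Q-a[0])@n)<.002
    if best is None or k.sum()>best.sum(): best=k
F=Q[best]; c=F.mean(0); n=np.linalg.svd(F-c,full_matrices=False)[2][2]; n*=np.sign(n[2])
print('plane',c,n,'tilt',np.degrees(np.arccos(n[2])),best.sum())
h=np.array([-n[0],-n[1]]);h/=np.linalg.norm(h);print('uphill dir by normal deg',np.degrees(np.arctan2(h[1],h[0])))
r=(Q-c)@n
for i in(0,1): print(i,'residual hist',np.histogram(r[s==i],np.arange(-.012,.0181,.002))[0])
# cap brass, per camera; gold colours in tray
for i,nm in enumerate(P):
    k=(src==i)&(abs(C[:,0]-.51)<.2)&(abs(C[:,1]-.295)<.07)&(C[:,2]>.044)&(C[:,2]<.07)
    T=C[k]; 
    for lo,hi in((.36,.46),(.46,.56),(.56,.66)):
        t=T[(T[:,0]>lo)&(T[:,0]<hi)]
        kk=(src==i)&(C[:,0]>lo)&(C[:,0]<hi)&(abs(C[:,1]-.295)<.07)&(C[:,2]>.044)&(C[:,2]<.07)
        if len(t): print(nm,len(t),(t.min(0)+t.max(0))/2,np.ptp(t,axis=0),np.median(t,axis=0),col[kk].mean(0).round())
    # knob: red
    R=(src==i)&(col[:,0]>130)&(col[:,1]<60)&(col[:,2]<60)&(C[:,1]<-.1)&(C[:,0]>.45)&(C[:,0]<.6)&(C[:,1]>-.25)
    print('knob',R.sum(),C[R].min(0),C[R].max(0))
E
python3 a.py
```

```text
1309 [555 754] [5.90912805e-01 2.43103090e-05 5.05082758e-02] [0.73750327 0.20873487 0.13489164]
plane [0.62499228 0.07007186 0.10830102] [-0.00452903 -0.24333941  0.96993063] tilt 14.086208664101584 609
uphill dir by normal deg 88.93373547721872
0 residual hist [  0   0   0   5  32 152 177  76  17  43  26  11   1   0   0]
1 residual hist [  2  14  45  98 120 144 134  72  46  38  22  13   3   1   0]
side 183 [0.42497273 0.27523417 0.05162501] [0.0412159  0.0459475  0.01241792] [0.42460959 0.27671025 0.05180905] [197. 186. 164.]
side 184 [0.51971106 0.28008971 0.05097627] [0.04169329 0.04232796 0.01395017] [0.51878636 0.28100137 0.05131894] [74. 70. 65.]
side 184 [0.60735515 0.29248379 0.05142381] [0.04104982 0.04388906 0.01475773] [0.60726577 0.2946235  0.05171435] [134.  96.  34.]
knob 30 [ 0.4814623  -0.16747575  0.08148032] [ 0.4983279  -0.15052999  0.10387352]
top 131 [0.42536329 0.27313775 0.05119908] [0.04000161 0.04086165 0.01396095] [0.42532629 0.27249886 0.05002393] [200. 189. 173.]
top 131 [0.52105292 0.27639333 0.05169245] [0.04047682 0.04022745 0.01514941] [0.52069838 0.27669808 0.05074294] [79. 74. 73.]
top 129 [0.60763562 0.29027899 0.05146703] [0.04122937 0.04327574 0.01421842] [0.60800686 0.28902492 0.05061224] [144. 102.  38.]
knob 25 [ 0.4833391  -0.17089593  0.09032088] [ 0.49665749 -0.15471334  0.10555711]
```

```bash
cat > b.py <<'E'
from fit import *
n=np.array([-0.0045,-0.2433,.9699]);c=np.array([.625,.0701,.1083])
im=A['top']['im'];
for i,nm in enumerate(P):
    k=(src==i)&(abs((C-c)@n)<.012)&(C[:,0]>.54)&(C[:,0]<.72)&(C[:,1]>-.02)&(C[:,1]<.23)
    Q=C[k]; ys=np.arange(-.01,.22,.015)
    L=[]
    for y in ys:
        q=Q[abs(Q[:,1]-y)<.0075]
        if len(q)>8: L.append((y,q[:,0].min(),q[:,0].max(),len(q)))
    L=np.array(L);print(nm);print(L.round(4)); 
    g=(L[:,0]<.165)
    mid=(L[:,1]+L[:,2])/2
    print('mid fit',np.polyfit(L[g,0],mid[g],1),'lo',np.polyfit(L[g,0],L[g,1],1),'hi',np.polyfit(L[g,0],L[g,2],1))
for nm,(u0,u1,v0,v1) in dict(side=(240,350,120,260),top=(270,390,135,220)).items():
    im=A[nm]['im'][v0:v1,u0:u1]; save(nm+'crop.png',cv2.resize(im,None,fx=5 if nm=='top' else 4,fy=5 if nm=='top' else 4,interpolation=cv2.INTER_CUBIC))
E
python3 b.py
```

```text
side
[[-1.000e-02  5.896e-01  6.563e-01  5.800e+01]
 [ 5.000e-03  5.909e-01  6.519e-01  5.200e+01]
 [ 2.000e-02  5.920e-01  6.468e-01  5.600e+01]
 [ 3.500e-02  5.925e-01  6.483e-01  5.400e+01]
 [ 5.000e-02  5.945e-01  6.507e-01  5.100e+01]
 [ 6.500e-02  5.962e-01  6.508e-01  5.800e+01]
 [ 8.000e-02  5.982e-01  6.542e-01  6.000e+01]
 [ 9.500e-02  5.990e-01  6.562e-01  5.600e+01]
 [ 1.100e-01  5.980e-01  6.623e-01  7.000e+01]
 [ 1.250e-01  5.951e-01  6.657e-01  8.600e+01]]
mid fit [0.07574325 0.62010786] lo [0.06157463 0.59105889] hi [0.08991187 0.64915683]
top
[[-1.000e-02  5.906e-01  6.564e-01  9.100e+01]
 [ 5.000e-03  5.919e-01  6.589e-01  7.100e+01]
 [ 2.000e-02  5.934e-01  6.488e-01  8.800e+01]
 [ 3.500e-02  5.945e-01  6.511e-01  8.300e+01]
 [ 5.000e-02  5.960e-01  6.502e-01  7.700e+01]
 [ 6.500e-02  5.980e-01  6.521e-01  8.900e+01]
 [ 8.000e-02  5.990e-01  6.558e-01  8.700e+01]
 [ 9.500e-02  6.004e-01  6.568e-01  7.600e+01]
 [ 1.100e-01  6.001e-01  6.614e-01  9.300e+01]
 [ 1.250e-01  5.968e-01  6.667e-01  8.800e+01]]
mid fit [0.06679424 0.62210305] lo [0.06644721 0.59225153] hi [0.06714127 0.65195456]
```

View pics/topcrop.png

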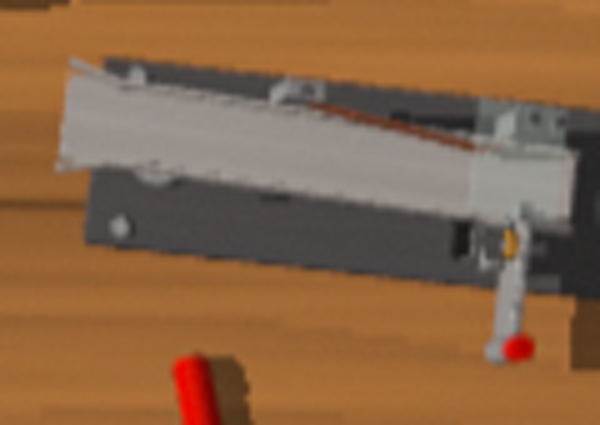

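View pics/sidecrop.png

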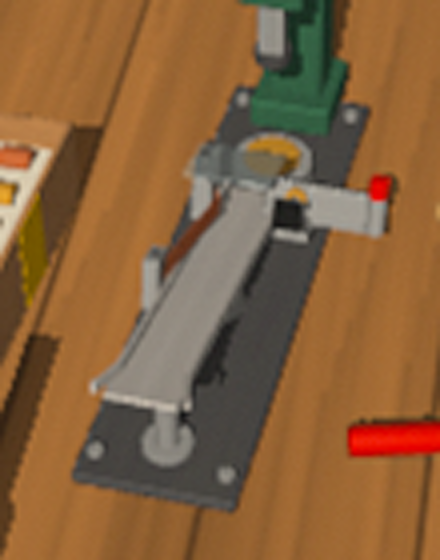

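The top crop shows the chute with its clear cover at crop (520,185), the leaf clamp at (300,90) and the red knob at (518,347). In the side crop the gate is open, with the black pad at (288,215) and the knob at (380,187). I'll fix the chute frame as O≈(0.602,-0.159,0.0506) with yaw ≈ -5.7°.

```bash
cat >> h.py <<'E'
yaw=np.radians(-5.7);t=np.radians(14)
X=np.array([np.cos(yaw),np.sin(yaw),0]);h=np.array([-np.sin(yaw),np.cos(yaw),0])
Y=h*np.cos(t)+np.array([0,0,np.sin(t)]);Z=np.cross(X,Y);Rc=np.stack([X,Y,Z],1)
O=np.array([.602,-.159,.0506])
def w(p): return O+Rc@np.array(p)
def go(target,ty=None):
    s=sense();R=s['ee_rot'];d=R.T@(np.array(target)-s['tcp_pos'])*100
    a=np.degrees(np.arctan2(R[1,1],R[0,1])); print('t',round(s['time_s'],2),'tcp',s['tcp_pos'].round(4),'travel cm',d.round(2),'tooly yaw',a.round(2), 'roll', None if ty is None else round((a-ty+180)%360-180,2),'F',s['wrist_force'].round(2),'w',round(s['gripper_width'],3))
E
python3 -c "
from h import *
print('knob open/shut',w([-.112,-.003,.043]),w([-.068,-.003,.043]),'load',w([0,.215,0]))
go([.435,-.148,.2],174.3)"
```

```text
knob open/shut [ 0.48923148 -0.16112389  0.09159695] [ 0.53301392 -0.16549396  0.09159695] load [0.62271945 0.04858211 0.10261321]
t 1.0 tcp [ 0.2375 -0.5781  0.2336] travel cm [-34.61  32.28   3.36] tooly yaw 112.33 roll -61.97 F [-0.29 -0.14 -0.39] w 0.998
```

Request:
arm_command:
  rows:
    - {"travel": [-3.5,3.2,0],"roll": -6,"fingers": 0}
    - {"travel": [-7,6.4,0],"roll": -12,"fingers": 0}
    - {"travel": [-10.5,9.6,0],"roll": -18,"fingers": 0}
    - {"travel": [-14,12.8,0],"roll": -25,"fingers": 0}
    - {"travel": [-17.5,16,0],"roll": -31,"fingers": 0}
    - {"travel": [-21,19.4,0],"roll": -38,"fingers": 0}
    - {"travel": [-24.5,22.8,0],"roll": -44,"fingers": 0}
    - {"travel": [-28,26,1],"roll": -50,"fingers": 0}
    - {"travel": [-31.5,29.2,2],"roll": -56,"fingers": 0}
    - {"travel": [-34.6,32.3,3.4],"roll": -62,"fingers": 0}

```text
time_s: 2.0
tcp_pos: [0.436, -0.1459, 0.2002]
ee_rot: [[-0.094, -0.996, 0.003], [-0.996, 0.094, -0.0], [0.0, -0.003, -1.0]]
wrist_force: [1.0, -0.2, 0.7]
gripper_width: 0.175
```

```bash
python3 -c "
from h import *
go([.435,-.150,.0915],174.3)"
```

```text
t 2.0 tcp [ 0.436  -0.1459  0.2002] travel cm [ 0.42  0.1  10.87] tooly yaw 174.63 roll 0.33 F [ 1.02 -0.2   0.72] w 0.175
```

Request:
arm_command:
  rows:
    - {"travel": [1.0,0,4],"roll": 0,"fingers": 0}
    - {"travel": [1.0,0,8],"roll": 0,"fingers": 0}
    - {"travel": [1.0,0,10.9],"roll": 0,"fingers": 0}
    - {"travel": [1.0,0,10.9],"roll": 0,"fingers": 0}
    - {"travel": [1.0,-1.5,10.9],"roll": 0,"fingers": 0}
    - {"travel": [1.0,-2.5,10.9],"roll": 0,"fingers": 0}
    - {"travel": [1.0,-3.2,10.9],"roll": 0,"fingers": 0}
    - {"travel": [1.0,-3.6,10.9],"roll": 0,"fingers": 0}
    - {"travel": [1.0,-4.0,10.9],"roll": 0,"fingers": 0}

```text
time_s: 2.9
tcp_pos: [0.4728, -0.1618, 0.0909]
ee_rot: [[-0.099, -0.995, -0.002], [-0.995, 0.099, 0.0], [-0.0, 0.002, -1.0]]
wrist_force: [-1.9, 0.8, 1.9]
gripper_width: 0.004
```

Request:
arm_command:
  rows:
    - {"travel": [0,-0.5,0],"roll": 0,"fingers": 0}
    - {"travel": [0,-1.0,0],"roll": 0,"fingers": 0}
    - {"travel": [0,-1.5,0],"roll": 0,"fingers": 0}
    - {"travel": [0,-2.0,0],"roll": 0,"fingers": 0}
    - {"travel": [0,-2.4,0],"roll": 0,"fingers": 0}
    - {"travel": [0,-2.8,0],"roll": 0,"fingers": 0}
    - {"travel": [0,-2.8,0],"roll": 0,"fingers": 0}

```text
time_s: 3.6
tcp_pos: [0.5025, -0.1646, 0.0905]
ee_rot: [[-0.099, -0.995, 0.001], [-0.995, 0.099, -0.0], [0.0, -0.001, -1.0]]
wrist_force: [-0.3, 0.4, 0.3]
gripper_width: 0.007
```

Request:
arm_command:
  rows:
    - {"travel": [0,-0.2,0],"roll": 0,"fingers": 0}
    - {"travel": [0,-0.4,0],"roll": 0,"fingers": 0}
    - {"travel": [0,-0.6,0],"roll": 0,"fingers": 0}
    - {"travel": [0,-0.7,0],"roll": 0,"fingers": 0}
    - {"travel": [0,-0.8,0],"roll": 0,"fingers": 0}

```text
time_s: 4.1
tcp_pos: [0.5094, -0.1652, 0.0904]
ee_rot: [[-0.099, -0.995, -0.0], [-0.995, 0.099, 0.0], [-0.0, 0.0, -1.0]]
wrist_force: [-1.9, 0.6, 1.9]
gripper_width: 0.008
```

```bash
cat > k.py <<'E'
from h import *
import sys
go([.5,-.16,.09])
out=[]
for nm,(u0,u1,v0,v1),z in(('side',(255,355,130,210),4),('top',(340,420,145,225),4)):
    im,d=capture(nm);np.savez(nm+'1.npz',im=im,d=d);c=cloud(nm,d)
    R=(im[...,0]>120)&(im[...,1]<70)&(im[...,2]<70)&(d>0)&(c[...,1]<-.1)&(c[...,1]>-.25)&(c[...,0]>.45)
    print(nm,R.sum(),c[R].min(0),c[R].max(0)) if R.any() else print(nm,'none')
    out.append(cv2.resize(im[v0:v1,u0:u1],(400,320),interpolation=cv2.INTER_CUBIC))
save(sys.argv[1],np.hstack(out))
E
python3 k.py gate1.png
```

```text
t 4.1 tcp [ 0.5094 -0.1652  0.0904] travel cm [-0.43  0.99  0.04] tooly yaw 174.33 roll None F [-1.94  0.61  1.9 ] w 0.008
side 308 [ 0.52105321 -0.24992663 -0.7680423 ] [ 1.59029191 -0.10582551  0.10481014]
top 254 [ 0.7962974  -0.24808541 -0.77128736] [ 1.59563528 -0.10924844  0.07580174]
```

View pics/gate1.png

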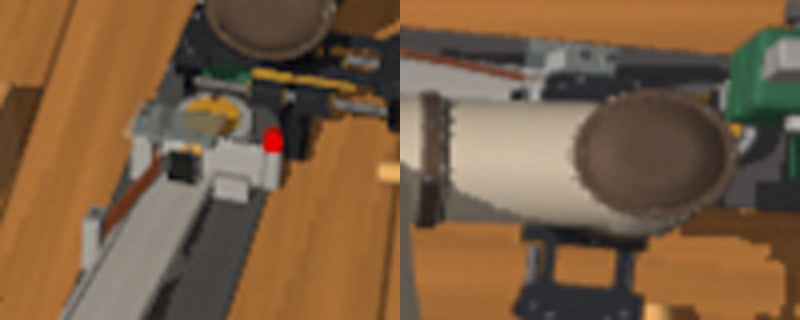

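The side half shows the gate nearly shut: the black pad is mid-channel at crop (182,165), and the finger is behind the knob at (273,140). I'll keep pushing until I feel the hard stop.

Request:
arm_command:
  rows:
    - {"travel": [0,-0.1,0],"roll": 0,"fingers": 0}
    - {"travel": [0,-0.2,0],"roll": 0,"fingers": 0}
    - {"travel": [0,-0.2,0],"roll": 0,"fingers": 0}

```text
time_s: 4.5
tcp_pos: [0.5116, -0.1655, 0.0905]
ee_rot: [[-0.099, -0.995, 0.0], [-0.995, 0.099, 0.0], [-0.0, -0.0, -1.0]]
wrist_force: [-1.9, 0.1, 0.6]
gripper_width: 0.002
```

Request:
arm_command:
  rows:
    - {"travel": [0,-0.1,0],"roll": 0,"fingers": 0}
    - {"travel": [0,-0.2,0],"roll": 0,"fingers": 0}
    - {"travel": [0,-0.2,0],"roll": 0,"fingers": 0}

```text
time_s: 4.8
tcp_pos: [0.5136, -0.1656, 0.0905]
ee_rot: [[-0.099, -0.995, 0.0], [-0.995, 0.099, 0.0], [-0.0, -0.0, -1.0]]
wrist_force: [-2.0, 0.1, 0.4]
gripper_width: 0.001
```

Request:
arm_command:
  rows:
    - {"travel": [0,-0.1,0],"roll": 0,"fingers": 0}
    - {"travel": [0,-0.2,0],"roll": 0,"fingers": 0}
    - {"travel": [0,-0.3,0],"roll": 0,"fingers": 0}
    - {"travel": [0,-0.3,0],"roll": 0,"fingers": 0}

```text
time_s: 5.2
tcp_pos: [0.5155, -0.1658, 0.0904]
ee_rot: [[-0.099, -0.995, -0.002], [-0.995, 0.099, 0.0], [-0.0, 0.002, -1.0]]
wrist_force: [-4.3, 1.6, 2.1]
gripper_width: 0.006
```

Request:
arm_command:
  rows:
    - {"travel": [0,-0.1,0],"roll": 0,"fingers": 0}
    - {"travel": [0,-0.2,0],"roll": 0,"fingers": 0}
    - {"travel": [0,-0.2,0],"roll": 0,"fingers": 0}

```text
time_s: 5.5
tcp_pos: [0.5156, -0.1659, 0.0904]
ee_rot: [[-0.099, -0.995, -0.007], [-0.995, 0.099, 0.001], [-0.0, 0.007, -1.0]]
wrist_force: [-8.9, 3.4, 6.3]
gripper_width: 0.006
```

Hard stop felt: the TCP stalled and the force rose from 2 to 9 N. I'll retreat and go to the brass cap.

Request:
arm_command:
  rows:
    - {"travel": [0,1.0,0],"roll": 0,"fingers": 0}
    - {"travel": [-0.5,2.5,0],"roll": 0,"fingers": 0}
    - {"travel": [-1,3,-4],"roll": 0,"fingers": 0}
    - {"travel": [-2,3,-9],"roll": 0,"fingers": 0}
    - {"travel": [-4,3,-13],"roll": 0,"fingers": 70}
    - {"travel": [-8,3,-14],"roll": 0,"fingers": 70}
    - {"travel": [-12,2,-14],"roll": 0,"fingers": 70}
    - {"travel": [-16,1,-14],"roll": 0,"fingers": 70}
    - {"travel": [-20,0,-14],"roll": 0,"fingers": 70}

```text
time_s: 6.4
tcp_pos: [0.5397, 0.0347, 0.2318]
ee_rot: [[-0.099, -0.995, 0.005], [-0.995, 0.099, 0.001], [-0.002, -0.005, -1.0]]
wrist_force: [0.5, 0.2, 0.5]
gripper_width: 0.376
```

```bash
cat > c.py <<'E'
from h import *
for nm in('side','top'):
    im,d=capture(nm);np.savez(nm+'2.npz',im=im,d=d);c=cloud(nm,d)
    R=(im[...,0]>100)&(im[...,1]<70)&(im[...,2]<70)&(d>0)&(c[...,1]<-.13)&(c[...,1]>-.19)&(c[...,0]>.45)&(c[...,0]<.6)
    print(nm,R.sum()); 
    if R.any(): print(c[R].min(0),c[R].max(0),c[R].mean(0))
print(w([-.068,-.003,.043]))
go([.6076,.2905,.031],174.3)
E
python3 c.py
```

```text
side 6
[ 0.52788593 -0.16310852  0.0047064 ] [ 0.53859786 -0.15157997  0.0928219 ] [ 0.53065843 -0.15780145  0.07500067]
top 26
[ 0.5265194  -0.18143384  0.00721047] [ 0.54145973 -0.15838244  0.1054368 ] [ 0.53346507 -0.16669158  0.09303229]
[ 0.53301392 -0.16549396  0.09159695]
t 6.5 tcp [0.541  0.0368 0.2311] travel cm [-25.84  -4.15  20.08] tooly yaw 174.62 roll 0.32 F [0.32 0.32 0.21] w 0.465
```

Request:
arm_command:
  rows:
    - {"travel": [-4.5,-0.7,1],"roll": 0,"fingers": 70}
    - {"travel": [-9,-1.4,3],"roll": 0,"fingers": 70}
    - {"travel": [-13.5,-2.1,6],"roll": 0,"fingers": 70}
    - {"travel": [-17.5,-2.8,8],"roll": 0,"fingers": 70}
    - {"travel": [-21.5,-3.5,10],"roll": 0,"fingers": 70}
    - {"travel": [-25.5,-4.1,11],"roll": 0,"fingers": 70}
    - {"travel": [-25.8,-4.1,12],"roll": 0,"fingers": 70}
    - {"travel": [-25.8,-4.1,12],"roll": 0,"fingers": 70}

```text
time_s: 7.3
tcp_pos: [0.604, 0.2859, 0.1085]
ee_rot: [[-0.098, -0.995, -0.002], [-0.995, 0.098, -0.001], [0.001, 0.002, -1.0]]
wrist_force: [-1.3, -0.6, -0.4]
gripper_width: 0.701
```

```bash
python3 -c "
from h import *
go([.6076,.2905,.031],174.3)"
```

```text
t 7.3 tcp [0.604  0.2859 0.1085] travel cm [-0.51 -0.33  7.75] tooly yaw 174.39 roll 0.09 F [-1.3  -0.65 -0.43] w 0.701
```

Request:
arm_command:
  rows:
    - {"travel": [-0.5,-0.3,0],"roll": 0,"fingers": 70}
    - {"travel": [-0.5,-0.3,3],"roll": 0,"fingers": 70}
    - {"travel": [-0.5,-0.3,6],"roll": 0,"fingers": 70}
    - {"travel": [-0.5,-0.3,7.7],"roll": 0,"fingers": 70}
    - {"travel": [-0.5,-0.3,7.7],"roll": 0,"fingers": 70}
    - {"travel": [-0.5,-0.3,7.7],"roll": 0,"fingers": 20}
    - {"travel": [-0.5,-0.3,7.7],"roll": 0,"fingers": 20}
    - {"travel": [-0.5,-0.3,7.7],"roll": 0,"fingers": 20}
    - {"travel": [-0.5,-0.3,7.7],"roll": 0,"fingers": 20}
    - {"travel": [-0.5,-0.3,7.7],"roll": 0,"fingers": 20}

```text
time_s: 8.3
tcp_pos: [0.6085, 0.2906, 0.0355]
ee_rot: [[-0.098, -0.995, 0.002], [-0.995, 0.098, 0.001], [-0.001, -0.002, -1.0]]
wrist_force: [-1.0, -1.1, 6.6]
gripper_width: 0.497
```

Request:
arm_command:
  rows:
    - {"travel": [0,0,-1],"roll": 0,"fingers": 20}
    - {"travel": [0,0,-3],"roll": 0,"fingers": 20}
    - {"travel": [0,0,-6],"roll": 0,"fingers": 20}
    - {"travel": [0,0,-10],"roll": 0,"fingers": 20}
    - {"travel": [0,0,-14],"roll": 0,"fingers": 20}
    - {"travel": [0,0,-18],"roll": 0,"fingers": 20}
    - {"travel": [0,0,-18],"roll": 0,"fingers": 20}
    - {"travel": [0,0,-18],"roll": 0,"fingers": 20}

```text
time_s: 9.1
tcp_pos: [0.6079, 0.2905, 0.2148]
ee_rot: [[-0.099, -0.995, 0.001], [-0.995, 0.099, 0.002], [-0.002, -0.001, -1.0]]
wrist_force: [0.1, -0.7, -1.3]
gripper_width: 0.499
```

```bash
python3 - <<'E'
from h import *
go([.6,.29,.2])
out=[]
for nm in('side','top'):
    im,d=capture(nm);np.savez(nm+'3.npz',im=im,d=d);f,cx,cy,o,R=cal(nm)
    c=cloud(nm,d); s=sense(); 
    p=R.T@(s['tcp_pos']-o);u,v=int(f*p[0]/p[2]+cx),int(f*p[1]/p[2]+cy);print(nm,u,v)
    out.append(cv2.resize(im[max(0,v-40):v+40,u-50:u+50],(400,320),interpolation=cv2.INTER_CUBIC))
save('held.png',np.hstack(out))
E
```

```text
t 9.1 tcp [0.6079 0.2905 0.2148] travel cm [0.13 0.78 1.48] tooly yaw 174.32 roll None F [ 0.06 -0.68 -1.29] w 0.499
side 269 242
top 226 159
```

View pics/held.png

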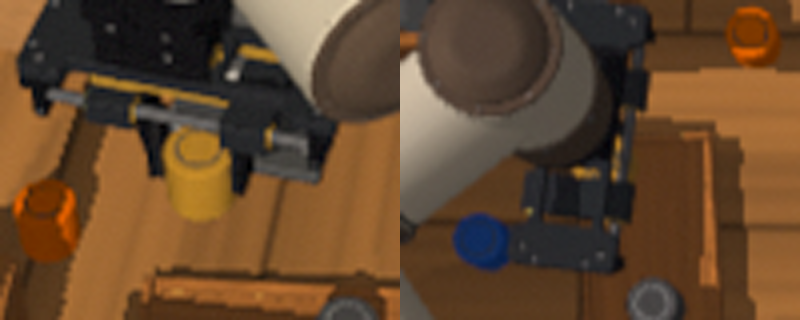

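The cap is held between the fingers, at crop (198,185) in the side half. I'll measure its pose in the hand.

```bash
python3 - <<'E'
from h import *
A=np.load('side3.npz');im=A['im'].astype(int);c=cloud('side',A['d'])
tcp=np.array([.6079,.2905,.2148])
hsv=cv2.cvtColor(A['im'],cv2.COLOR_RGB2HSV)
m=(hsv[...,0]>18)&(hsv[...,0]<32)&(hsv[...,1]>110)&(hsv[...,2]>80)&(abs(c-tcp).max(-1)<.05)&(A['d']>0)
Q=c[m]-tcp;print(m.sum(),Q.min(0),Q.max(0))
v,u=np.nonzero(m);print(u.min(),u.max(),v.min(),v.max())
q=Q[(Q[:,2]<.005)]
from scipy.optimize import least_squares
r=least_squares(lambda p:np.hypot(q[:,0]-p[0],q[:,1]-p[1])-.022,[0,0],loss='soft_l1',f_scale=.002);print('axis off',r.x,len(q))
print('z hist',np.histogram(Q[:,2],np.arange(-.04,.03,.004)))
go(w([0,.215,0])+[0,0,.1])
E
```

```text
228 [-0.01865424 -0.01238464 -0.02815921] [0.02612867 0.02483449 0.04984885]
258 276 225 256
axis off [0.00074834 0.00017167] 111
z hist (array([ 0,  0,  1,  8, 11, 14, 18, 12, 15, 14, 15, 10, 17, 45, 46,  1,  0]), array([-4.00000000e-02, -3.60000000e-02, -3.20000000e-02, -2.80000000e-02,
       -2.40000000e-02, -2.00000000e-02, -1.60000000e-02, -1.20000000e-02,
       -8.00000000e-03, -4.00000000e-03, -3.46944695e-17,  4.00000000e-03,
        8.00000000e-03,  1.20000000e-02,  1.60000000e-02,  2.00000000e-02,
        2.40000000e-02,  2.80000000e-02]))
t 9.2 tcp [0.6069 0.2898 0.2119] travel cm [23.84 -3.96  0.95] tooly yaw 174.32 roll None F [ 0.25 -0.68 -1.37] w 0.498
```

```bash
python3 - <<'E'
from h import *
for y in(.272,.25,.215): print(y,w([0,y,0]))
go(w([0,.272,0])+[0,0,.0345+.03],174.3)
go(w([0,.215,0])+[0,0,.0345],174.3)
E
```

```text
0.272 [0.62821251 0.1036155  0.11640276]
0.25 [0.62609238 0.08237454 0.11108047]
0.215 [0.62271945 0.04858211 0.10261321]
t 9.2 tcp [0.6069 0.2898 0.2119] travel cm [18.31 -3.97  3.11] tooly yaw 174.32 roll 0.02 F [ 0.25 -0.68 -1.37] w 0.498
t 9.2 tcp [0.6069 0.2898 0.2119] travel cm [23.83 -3.98  7.5 ] tooly yaw 174.32 roll 0.02 F [ 0.25 -0.68 -1.37] w 0.498
```

Request:
arm_command:
  rows:
    - {"travel": [2,-1,0],"roll": 0,"fingers": 20}
    - {"travel": [5,-2,0],"roll": 0,"fingers": 20}
    - {"travel": [8.5,-3,0],"roll": 0,"fingers": 20}
    - {"travel": [12,-3.9,0],"roll": 0,"fingers": 20}
    - {"travel": [15,-4,1],"roll": 0,"fingers": 20}
    - {"travel": [17,-4,2],"roll": 0,"fingers": 20}
    - {"travel": [18.3,-4,3],"roll": 0,"fingers": 20}
    - {"travel": [18.3,-4,3.1],"roll": 0,"fingers": 20}
    - {"travel": [18.3,-4,3.1],"roll": 0,"fingers": 20}

```text
time_s: 10.1
tcp_pos: [0.6296, 0.1047, 0.1818]
ee_rot: [[-0.098, -0.995, -0.001], [-0.995, 0.098, -0.0], [0.001, 0.001, -1.0]]
wrist_force: [-0.4, 0.4, -0.1]
gripper_width: 0.502
```

```bash
python3 - <<'E'
from h import *
im,d=capture('side');np.savez('side4.npz',im=im,d=d)
save('above.png',cv2.resize(im[150:260,230:340],(600,600),interpolation=cv2.INTER_CUBIC))
go(w([0,.272,0])+[0,0,.0345],174.3)
c=cloud('side',d)
Q=c[(d>0)]
# chute walls/floor visible below: lo edge check
n=Z;k=(abs((Q-O)@n-.003)<.009)&(Q[:,0]>.56)&(Q[:,0]<.70)&(Q[:,1]<.15)&(Q[:,1]>-.05)
L=(Q[k]-O)@Rc
for y in np.arange(.13,.31,.015):
    q=L[abs(L[:,1]-y)<.0075]
    if len(q)>8: print(round(y,3),q[:,0].min().round(4),q[:,0].max().round(4),np.median(q[abs(q[:,0])<.018,2]).round(4),len(q))
E
```

```text
t 10.15 tcp [0.63   0.1052 0.1824] travel cm [0.18 0.16 3.15] tooly yaw 174.41 roll 0.11 F [-0.03  0.73 -0.47] w 0.494
0.145 -0.0283 -0.0007 0.0015 21
0.16 -0.0286 0.0279 0.001 27
0.175 -0.0284 -0.0024 0.0006 23
0.19 -0.0285 -0.0066 0.0006 20
0.205 -0.0283 -0.0068 0.0006 18
0.22 -0.0278 -0.004 0.0001 24
0.235 -0.0275 -0.0061 -0.0002 18
0.25 -0.0284 0.0069 0.0002 31
0.265 -0.0282 0.0271 0.0007 55
0.28 -0.0322 0.0316 0.0001 69
0.295 -0.0365 0.0362 -0.0004 88
```

View pics/above.png

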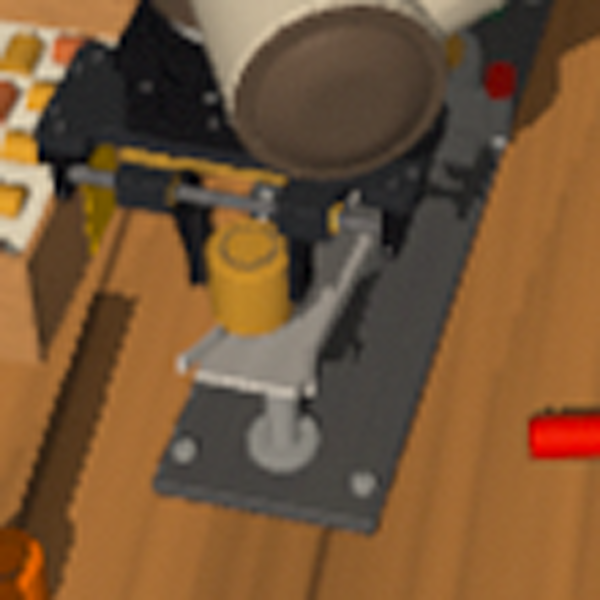

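The view shows the cap at (248,280), above the flared end of the chute. The fitted frame checks out: the walls are symmetric and the floor residual is under 1.5 mm. Next I lower the cap and slide it downhill.

Request:
arm_command:
  rows:
    - {"travel": [0.6,0.16,1],"roll": 0,"fingers": 20}
    - {"travel": [1.1,0.16,2.2],"roll": 0,"fingers": 20}
    - {"travel": [1.1,0.16,3.0],"roll": 0,"fingers": 20}
    - {"travel": [1.6,0.16,3.35],"roll": 0,"fingers": 20}
    - {"travel": [2.4,0.16,3.6],"roll": 0,"fingers": 20}
    - {"travel": [3.2,0.16,3.8],"roll": 0,"fingers": 20}
    - {"travel": [4.0,0.16,4.0],"roll": 0,"fingers": 20}
    - {"travel": [4.8,0.16,4.2],"roll": 0,"fingers": 20}
    - {"travel": [5.6,0.16,4.4],"roll": 0,"fingers": 20}
    - {"travel": [5.6,0.16,4.4],"roll": 0,"fingers": 20}

```text
time_s: 11.15
tcp_pos: [0.6221, 0.0473, 0.1383]
ee_rot: [[-0.1, -0.995, -0.001], [-0.995, 0.1, -0.0], [0.0, 0.001, -1.0]]
wrist_force: [0.0, 0.3, -1.2]
gripper_width: 0.496
```

```bash
python3 - <<'E'
from h import *
go(w([0,.215,0])+[0,0,.0345],174.3)
s=sense();print(Rc.T@(s['tcp_pos']-[0,0,.029]-O),s['moment'])
E
```

```text
t 11.15 tcp [0.6221 0.0473 0.1383] travel cm [-0.13 -0.04  0.12] tooly yaw 174.25 roll -0.05 F [ 0.    0.28 -1.25] w 0.496
[-0.00044488  0.21535849  0.00682153] [ 0.01183186  0.10222919 -0.03111155]
```

Request:
arm_command:
  rows:
    - {"travel": [0,0,0.1],"roll": 0,"fingers": 20}
    - {"travel": [0,0,0.2],"roll": 0,"fingers": 20}
    - {"travel": [0,0,0.2],"roll": 0,"fingers": 20}
    - {"travel": [0,0,0.2],"roll": 0,"fingers": 20}

```text
time_s: 11.55
tcp_pos: [0.6228, 0.0487, 0.137]
ee_rot: [[-0.098, -0.995, 0.001], [-0.995, 0.098, -0.0], [0.0, -0.001, -1.0]]
wrist_force: [-0.2, -1.4, 2.2]
gripper_width: 0.498
```

Request:
arm_command:
  rows:
    - {"travel": [0,0,0],"roll": 0,"fingers": 60}
    - {"travel": [0,0,0],"roll": 0,"fingers": 75}
    - {"travel": [0,0,0],"roll": 0,"fingers": 75}
    - {"travel": [0,0,0],"roll": 0,"fingers": 75}
    - {"travel": [0,0,0],"roll": 0,"fingers": 75}
    - {"travel": [0,0,-3],"roll": 0,"fingers": 75}
    - {"travel": [-1,0,-7],"roll": 0,"fingers": 75}
    - {"travel": [-5,0,-8],"roll": 0,"fingers": 40}
    - {"travel": [-9,0,-8],"roll": 0,"fingers": 0}
    - {"travel": [-9,0,-8],"roll": 0,"fingers": 0}

```text
time_s: 12.55
tcp_pos: [0.6319, 0.1422, 0.2169]
ee_rot: [[-0.095, -0.996, 0.002], [-0.996, 0.095, 0.002], [-0.002, -0.002, -1.0]]
wrist_force: [0.4, -1.1, -0.6]
gripper_width: 0.558
```

```bash
cat > m.py <<'E'
from h import *
import sys
from scipy.optimize import least_squares
ims=[]
for nm in('side','top'):
    im,d=capture(nm);c=cloud(nm,d);L=(c-O)@Rc
    hsv=cv2.cvtColor(im,cv2.COLOR_RGB2HSV)
    m=(hsv[...,0]>16)&(hsv[...,0]<34)&(hsv[...,1]>110)&(hsv[...,2]>60)&(d>0)&(abs(L[...,0])<.035)&(L[...,1]>0)&(L[...,1]<.32)&(L[...,2]>.004)&(L[...,2]<.07)
    q=L[m];print(nm,len(q))
    if len(q)>10:
        print(q.min(0).round(4),q.max(0).round(4)); s=q[q[:,2]<.038];tp=q[q[:,2]>.041]
        if len(s)>10: print('axis',least_squares(lambda p:np.hypot(s[:,0]-p[0],s[:,1]-p[1])-.022,[0,q[:,1].mean()-.02],loss='soft_l1',f_scale=.002).x)
        if len(tp)>10: print('top',np.median(tp,0),'mid',(tp.min(0)+tp.max(0))/2)
    ims.append(im)
go([0,0,0])
if len(sys.argv)>1: save(sys.argv[1],cv2.resize(ims[0][135:255,235:355],(600,600),interpolation=cv2.INTER_CUBIC))
E
python3 m.py placed.png
```

```text
side 129
[-0.0209  0.2166  0.0043] [0.0204 0.2413 0.047 ]
axis [2.01809926e-04 2.15726638e-01]
top [-0.01148363  0.22940732  0.04288541] mid [-0.00053618  0.22589755  0.04416891]
top 170
[-0.0205  0.1956  0.0105] [0.0228 0.2377 0.0521]
axis [0.00195572 0.21544553]
top [0.00026816 0.21678867 0.04485456] mid [0.00172525 0.2166034  0.04656162]
t 12.65 tcp [0.6311 0.1389 0.2161] travel cm [19.95 61.44 21.67] tooly yaw 174.43 roll None F [-0.96 -0.4   0.66] w 0.472
```

View pics/placed.png

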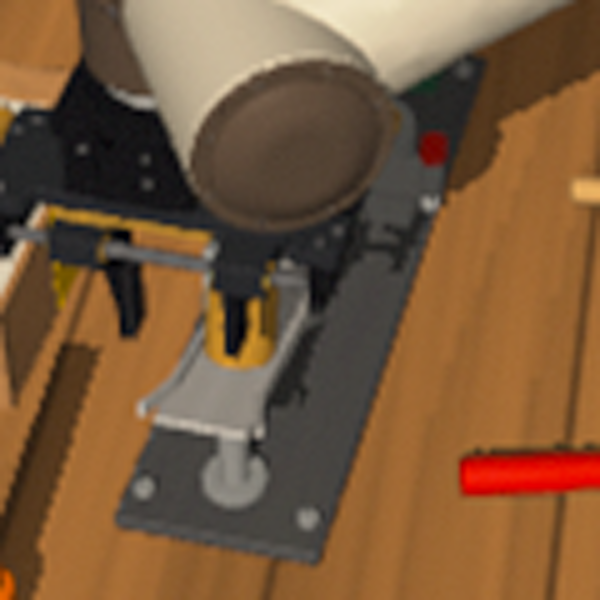

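The cap stands in the channel at y≈0.215, x≈0–2 mm, top at 44–47 mm, so it is upright; it shows at (240,320). Now for the push from behind.

```bash
python3 - <<'E'
from h import *
go(w([0,.264,.020])+[0,0,.011],174.3)
E
```

```text
t 12.65 tcp [0.6311 0.1389 0.2161] travel cm [ 4.8  -0.06  7.12] tooly yaw 174.43 roll 0.13 F [-0.96 -0.4   0.66] w 0.472
```

Request:
arm_command:
  rows:
    - {"travel": [1,0,0],"roll": 0,"fingers": 0}
    - {"travel": [2,0,0],"roll": 0,"fingers": 0}
    - {"travel": [3,0,0],"roll": 0,"fingers": 0}
    - {"travel": [4,0,1],"roll": 0,"fingers": 0}
    - {"travel": [4.8,0,3],"roll": 0,"fingers": 0}
    - {"travel": [4.8,0,5.5],"roll": 0,"fingers": 0}
    - {"travel": [4.8,0,7.1],"roll": 0,"fingers": 0}
    - {"travel": [4.8,0,7.1],"roll": 0,"fingers": 0}
    - {"travel": [4.8,0,7.1],"roll": 0,"fingers": 0}

```text
time_s: 13.55
tcp_pos: [0.6268, 0.0895, 0.1455]
ee_rot: [[-0.099, -0.995, -0.0], [-0.995, 0.099, -0.001], [0.001, 0.0, -1.0]]
wrist_force: [0.5, 0.6, -0.0]
gripper_width: 0.002
```

```bash
cat > tip.py <<'E'
from h import *
s=sense();p=Rc.T@(s['tcp_pos']-[0,0,.011]-O);F=Rc.T@s['wrist_force'];print('tip chute',p.round(4),'Fchute',F.round(2),'t',s['time_s'],'w',s['gripper_width'])
E
python3 tip.py
```

```text
tip chute [-0.      0.2626  0.0209] Fchute [ 0.43  0.63 -0.2 ] t 13.55 w 0.002341760771123622
```

Request:
arm_command:
  rows:
    - {"travel": [0.4,0,0.1],"roll": 0,"fingers": 0}
    - {"travel": [0.9,0,0.22],"roll": 0,"fingers": 0}
    - {"travel": [1.4,0,0.35],"roll": 0,"fingers": 0}
    - {"travel": [2.0,0,0.5],"roll": 0,"fingers": 0}
    - {"travel": [2.7,0,0.67],"roll": 0,"fingers": 0}
    - {"travel": [3.4,0,0.85],"roll": 0,"fingers": 0}
    - {"travel": [4.1,0,1.02],"roll": 0,"fingers": 0}
    - {"travel": [4.8,0,1.2],"roll": 0,"fingers": 0}
    - {"travel": [5.5,0,1.37],"roll": 0,"fingers": 0}
    - {"travel": [6.2,0,1.55],"roll": 0,"fingers": 0}

```text
time_s: 14.55
tcp_pos: [0.6205, 0.0281, 0.1299]
ee_rot: [[-0.099, -0.995, 0.0], [-0.995, 0.099, 0.0], [-0.0, -0.0, -1.0]]
wrist_force: [0.5, 1.0, 2.0]
gripper_width: 0.004
```

```bash
python3 tip.py; python3 m.py
```

```text
tip chute [-1.00e-04  1.99e-01  2.08e-02] Fchute [0.44 1.48 1.7 ] t 14.55 w 0.0037604044439478743
side 82
[-0.0217  0.1678  0.0046] [0.0081 0.2078 0.0475]
axis [0.00149719 0.16802629]
top 60
[-0.0203  0.1461  0.0322] [0.0195 0.1662 0.0515]
top [0.00131884 0.15631955 0.04417217] mid [0.0002066  0.15612245 0.04629209]
t 14.65 tcp [0.6199 0.0275 0.1294] travel cm [ 8.93 61.38 13.05] tooly yaw 174.26 roll None F [-0.11  0.47 -0.53] w 0.007
```

Request:
arm_command:
  rows:
    - {"travel": [0.6,0,0.15],"roll": 0,"fingers": 0}
    - {"travel": [1.2,0,0.3],"roll": 0,"fingers": 0}
    - {"travel": [1.9,0,0.47],"roll": 0,"fingers": 0}
    - {"travel": [2.6,0,0.65],"roll": 0,"fingers": 0}
    - {"travel": [3.3,0,0.82],"roll": 0,"fingers": 0}
    - {"travel": [4.0,0,1.0],"roll": 0,"fingers": 0}
    - {"travel": [4.7,0,1.17],"roll": 0,"fingers": 0}
    - {"travel": [5.4,0,1.35],"roll": 0,"fingers": 0}
    - {"travel": [6.1,0,1.52],"roll": 0,"fingers": 0}
    - {"travel": [6.6,0,1.65],"roll": 0,"fingers": 0}

```text
time_s: 15.65
tcp_pos: [0.6139, -0.0377, 0.1134]
ee_rot: [[-0.099, -0.995, -0.0], [-0.995, 0.099, -0.0], [0.0, 0.0, -1.0]]
wrist_force: [-0.3, -0.1, -0.0]
gripper_width: 0.009
```

```bash
python3 tip.py; python3 tip.py
```

```text
tip chute [-0.0002  0.1308  0.0207] Fchute [-0.25 -0.17 -0.  ] t 15.65 w 0.008823169426755104
tip chute [-0.0002  0.1308  0.0207] Fchute [-0.25 -0.17 -0.  ] t 15.65 w 0.008823169426755104
```

```bash
python3 - <<'E'
from h import *
for f in('side1','side2','side3','top2','top3'):
    A=np.load(f+'.npz');n=f[:-1];L=(cloud(n,A['d'])-O)@Rc;im=A['im']
    m=(im.max(-1)<75)&(A['d']>0)&(abs(L[...,0])<.02)&(L[...,1]>-.01)&(L[...,1]<.06)&(L[...,2]>.008)&(L[...,2]<.042)
    q=L[m];print(f,len(q))
    if len(q)>3: print(np.percentile(q,[5,25,50,75,95],axis=0).round(4).tolist())
E
```

```text
side1 55
[[-0.0161, 0.031, 0.0122], [-0.012, 0.0354, 0.0175], [-0.0047, 0.0372, 0.0251], [0.001, 0.0389, 0.0309], [0.0053, 0.0405, 0.0369]]
side2 49
[[-0.0085, 0.0324, 0.0135], [-0.0046, 0.0357, 0.0187], [0.0015, 0.0371, 0.0248], [0.0079, 0.0387, 0.0309], [0.0123, 0.0409, 0.0363]]
side3 0
top2 14
[[-0.0093, 0.0353, 0.0185], [-0.0052, 0.0369, 0.0194], [0.0003, 0.0372, 0.0231], [0.0049, 0.0375, 0.0266], [0.0092, 0.0378, 0.0351]]
top3 18
[[-0.0088, 0.0357, 0.0113], [-0.0028, 0.0361, 0.0172], [0.0046, 0.0364, 0.0244], [0.0092, 0.0376, 0.0288], [0.0128, 0.0382, 0.0314]]
```

Request:
arm_command:
  rows:
    - {"travel": [0.4,0,0.1],"roll": 0,"fingers": 0}
    - {"travel": [0.8,0,0.2],"roll": 0,"fingers": 0}
    - {"travel": [1.2,0,0.3],"roll": 0,"fingers": 0}
    - {"travel": [1.6,0,0.4],"roll": 0,"fingers": 0}
    - {"travel": [1.6,0,0.4],"roll": 0,"fingers": 0}

```text
time_s: 16.15
tcp_pos: [0.6121, -0.0533, 0.1093]
ee_rot: [[-0.099, -0.995, -0.001], [-0.995, 0.099, -0.0], [0.0, 0.001, -1.0]]
wrist_force: [-1.0, 0.6, 0.7]
gripper_width: 0.005
```

Depth puts the pad face at about y=0.037, so contact should come at tip y≈0.090. This is only a hint; the force reading decides.

Request:
arm_command:
  rows:
    - {"travel": [0.2,0,0.05],"roll": 0,"fingers": 0}
    - {"travel": [0.4,0,0.1],"roll": 0,"fingers": 0}
    - {"travel": [0.6,0,0.15],"roll": 0,"fingers": 0}
    - {"travel": [0.8,0,0.2],"roll": 0,"fingers": 0}
    - {"travel": [1.0,0,0.25],"roll": 0,"fingers": 0}
    - {"travel": [1.2,0,0.3],"roll": 0,"fingers": 0}
    - {"travel": [1.2,0,0.3],"roll": 0,"fingers": 0}

```text
time_s: 16.85
tcp_pos: [0.6111, -0.0652, 0.1064]
ee_rot: [[-0.099, -0.995, -0.0], [-0.995, 0.099, -0.0], [0.0, 0.0, -1.0]]
wrist_force: [-2.5, 3.6, 1.0]
gripper_width: 0.007
```

```bash
cat > f.py <<'E'
from h import *
L=[]
for i in range(3):
    s=sense();L.append(np.r_[Rc.T@(s['tcp_pos']-[0,0,.011]-O)*1000,Rc.T@s['wrist_force']]); capture('side') if i<2 else 0
L=np.array(L);print('t',round(s['time_s'],2),'tip mm',L.mean(0)[:3].round(2),'F',L.mean(0)[3:].round(2),'Fy each',L[:,4].round(2))
E
python3 f.py; python3 m.py
```

```text
t 16.95 tip mm [ -0.16 102.33  20.67] F [-2.24  2.04  0.35] Fy each [3.5  1.63 0.99]
side 81
[-0.0233  0.0336  0.0046] [0.0077 0.1067 0.0521]
axis [0.00081145 0.07100958]
top [-0.01713291  0.07985216  0.04345777] mid [-0.01579389  0.06263735  0.04677471]
top 35
[-0.0209  0.0479  0.015 ] [0.0138 0.0803 0.0539]
top [0.00097405 0.05803929 0.04512041] mid [-0.00125297  0.0565514   0.04764585]
t 17.05 tcp [ 0.6117 -0.0651  0.1066] travel cm [-0.45 61.53 10.6 ] tooly yaw 174.34 roll None F [-1.12  1.29 -0.33] w 0.008
```

Request:
arm_command:
  rows:
    - {"travel": [0.2,0,0.05],"roll": 0,"fingers": 0}
    - {"travel": [0.4,0,0.1],"roll": 0,"fingers": 0}
    - {"travel": [0.6,0,0.15],"roll": 0,"fingers": 0}
    - {"travel": [0.7,0,0.17],"roll": 0,"fingers": 0}
    - {"travel": [0.7,0,0.17],"roll": 0,"fingers": 0}

```text
time_s: 17.55
tcp_pos: [0.6104, -0.0721, 0.1047]
ee_rot: [[-0.099, -0.995, -0.0], [-0.995, 0.099, -0.0], [0.0, 0.0, -1.0]]
wrist_force: [-1.6, 3.2, 1.6]
gripper_width: 0.006
```

```bash
python3 f.py
```

```text
t 17.65 tip mm [-0.28 95.19 20.75] F [-2.18  2.89  0.26] Fy each [3.32 2.8  2.53]
```

Still only leaf braking, about 3 N. From here I use 1.5 mm steps.

Request:
arm_command:
  rows:
    - {"travel": [0.1,0,0.025],"roll": 0,"fingers": 0}
    - {"travel": [0.2,0,0.05],"roll": 0,"fingers": 0}
    - {"travel": [0.2,0,0.05],"roll": 0,"fingers": 0}

```text
time_s: 17.95
tcp_pos: [0.6102, -0.0739, 0.1043]
ee_rot: [[-0.099, -0.995, -0.0], [-0.995, 0.099, -0.0], [0.0, 0.0, -1.0]]
wrist_force: [-1.6, 2.2, 1.9]
gripper_width: 0.01
```

Request:
arm_command:
  rows:
    - {"travel": [0.1,0,0.025],"roll": 0,"fingers": 0}
    - {"travel": [0.15,0,0.037],"roll": 0,"fingers": 0}
    - {"travel": [0.15,0,0.037],"roll": 0,"fingers": 0}

```text
time_s: 18.25
tcp_pos: [0.6102, -0.0754, 0.1039]
ee_rot: [[-0.099, -0.995, -0.0], [-0.995, 0.099, -0.0], [0.0, 0.0, -1.0]]
wrist_force: [-2.6, 2.4, 1.3]
gripper_width: 0.003
```

```bash
python3 f.py
```

```text
t 18.35 tip mm [-0.16 91.77 20.75] F [-2.2   2.56  0.77] Fy each [2.36 3.01 2.3 ]
```

Request:
arm_command:
  rows:
    - {"travel": [0.1,0,0.025],"roll": 0,"fingers": 0}
    - {"travel": [0.1,0,0.025],"roll": 0,"fingers": 0}
    - {"travel": [0.1,0,0.025],"roll": 0,"fingers": 0}

```text
time_s: 18.65
tcp_pos: [0.6102, -0.0762, 0.1037]
ee_rot: [[-0.099, -0.995, 0.0], [-0.995, 0.099, 0.0], [-0.0, -0.0, -1.0]]
wrist_force: [-2.2, 3.2, 0.7]
gripper_width: 0.008
```

Request:
arm_command:
  rows:
    - {"travel": [0.1,0,0.025],"roll": 0,"fingers": 0}
    - {"travel": [0.1,0,0.025],"roll": 0,"fingers": 0}
    - {"travel": [0.1,0,0.025],"roll": 0,"fingers": 0}

```text
time_s: 18.95
tcp_pos: [0.6101, -0.0772, 0.1035]
ee_rot: [[-0.099, -0.995, 0.0], [-0.995, 0.099, 0.0], [-0.0, -0.0, -1.0]]
wrist_force: [-2.6, 3.7, 1.8]
gripper_width: 0.006
```

```bash
python3 f.py
```

```text
t 19.05 tip mm [-8.000e-02  8.986e+01  2.075e+01] F [-3.08  3.83  0.31] Fy each [3.78 3.79 3.91]
```

Fy has risen about 1.3 N, which fits the sprung pad. I'll continue in small steps to the solid point.

Request:
arm_command:
  rows:
    - {"travel": [0.07,0,0.017],"roll": 0,"fingers": 0}
    - {"travel": [0.07,0,0.017],"roll": 0,"fingers": 0}
    - {"travel": [0.07,0,0.017],"roll": 0,"fingers": 0}

```text
time_s: 19.35
tcp_pos: [0.6101, -0.0778, 0.1033]
ee_rot: [[-0.099, -0.995, 0.0], [-0.995, 0.099, 0.0], [-0.0, -0.0, -1.0]]
wrist_force: [-2.3, 4.8, 0.6]
gripper_width: 0.008
```

```bash
python3 f.py
```

```text
t 19.45 tip mm [-3.000e-02  8.929e+01  2.075e+01] F [-2.56  4.22  0.15] Fy each [4.52 4.25 3.89]
```

Request:
arm_command:
  rows:
    - {"travel": [0.07,0,0.017],"roll": 0,"fingers": 0}
    - {"travel": [0.07,0,0.017],"roll": 0,"fingers": 0}
    - {"travel": [0.07,0,0.017],"roll": 0,"fingers": 0}

```text
time_s: 19.75
tcp_pos: [0.6102, -0.078, 0.1033]
ee_rot: [[-0.099, -0.995, 0.001], [-0.995, 0.099, 0.001], [-0.001, -0.001, -1.0]]
wrist_force: [-1.6, 6.5, 1.3]
gripper_width: 0.002
```

```bash
python3 f.py
```

```text
t 19.85 tip mm [ 0.11 89.1  20.74] F [-2.75  6.65  0.05] Fy each [6.48 6.57 6.89]
```

The pad has gone solid: the tip stalled and Fy jumped to 6.6 N. That's about 4 N on the pad, well below 15 N. I'll back off uphill.

Request:
arm_command:
  rows:
    - {"travel": [-0.2,0,-0.05],"roll": 0,"fingers": 0}
    - {"travel": [-0.5,0,-0.12],"roll": 0,"fingers": 0}
    - {"travel": [-1.2,0,-0.3],"roll": 0,"fingers": 0}
    - {"travel": [-2.5,0,-0.7],"roll": 0,"fingers": 0}
    - {"travel": [-5,0,-1.6],"roll": 0,"fingers": 0}
    - {"travel": [-8,0,-5],"roll": 0,"fingers": 0}
    - {"travel": [-12,0,-9],"roll": 0,"fingers": 0}
    - {"travel": [-16,0,-12],"roll": 0,"fingers": 0}
    - {"travel": [-20,2,-13],"roll": 0,"fingers": 0}
    - {"travel": [-20,2,-13],"roll": 0,"fingers": 0}

```text
time_s: 20.85
tcp_pos: [0.6102, 0.1279, 0.2368]
ee_rot: [[-0.092, -0.996, 0.007], [-0.996, 0.092, 0.003], [-0.004, -0.006, -1.0]]
wrist_force: [-0.4, 0.3, 0.3]
gripper_width: 0.007
```

```bash
python3 m.py final.png; python3 f.py; python3 c.py
```

```text
side 41
[-0.0204  0.0651  0.0131] [0.0161 0.0822 0.0316]
axis [-0.00248329  0.05678166]
top 162
[-0.022   0.0394  0.0062] [0.02   0.0802 0.0531]
axis [-0.02390093  0.08638369]
top [-0.00181043  0.05997813  0.04438765] mid [-0.00098628  0.05939615  0.04706581]
t 20.95 tcp [0.6095 0.1241 0.2339] travel cm [18.2  59.51 23.3 ] tooly yaw 174.5 roll None F [ 0.86 -0.43 -0.65] w 0.002
t 21.05 tip mm [-20.59 314.4   98.41] F [ 0.18 -0.39  0.05] Fy each [-0.49 -0.71  0.04]
side 20
[ 0.52783492 -0.16790384  0.0052759 ] [ 0.53861617 -0.15097506  0.10507059] [ 0.53400481 -0.15936645  0.09016183]
top 23
[ 0.52648984 -0.18978345 -0.00524043] [ 0.53833106 -0.16017839  0.105591  ] [ 0.53233079 -0.16981789  0.08095082]
[ 0.53301392 -0.16549396  0.09159695]
t 21.15 tcp [0.6096 0.1211 0.2323] travel cm [-16.85   1.87  20.12] tooly yaw 174.24 roll -0.06 F [-0.03  0.16 -0.03] w 0.008
```

View pics/final.png

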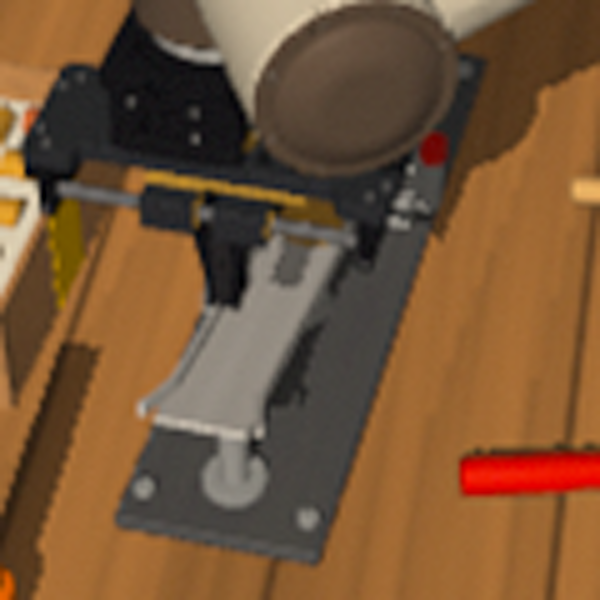

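The cap shows at (310,220), behind the gripper. Its axis measures y≈57–60 mm, the gate's knob is at its shut position, and the hand is clear.

```bash
python3 -c "
from station import *
print(finish_job())"
```

```text
the job is handed in; nothing more can be done
None
```

I carried out all three steps and handed the job in after about 21 s of robot time; `finish_job()` reports no verdict.

- **Gate:** I pushed it by the red knob to its hard stop, where the tool stalled and the force rose from 2 to 9 N. The knob then measured x ≈ 0.5335 m against 0.533 m expected for fully shut. It read 0.532–0.534 m at the end.
- **Placing:** The brass cap went into the upper chute and was let go at y ≈ 215 mm, x within about 2 mm of the centre line, standing flat.
- **Pushing:** I pushed from behind at about half height. The force was about 2.6 N from the leaf spring, then 3.8–4.2 N on the sprung pad. It jumped to 6.6 N with the tool stalled when the pad went solid. That puts an estimated 4 N on the gate, against the 15 N limit.
- **Final checks:** After backing off, the wrist force was about zero. The cap's axis measured y ≈ 57 mm from the side camera and 59–60 mm from the top, against about 58 mm expected from the push.

The remaining pad force on the cap could not be measured directly; I inferred it from the feel and the position. One automatic fit from the top camera gave a clearly wrong axis (x = -24 mm, y = 86 mm); it went against both the cap's top face and the side camera, so I discarded it. The gripper partly hid the cap in the last side picture. I did not re-measure the other parts and tools at the end.

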